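# Square up a mounting plate in the drilling jig of a panel workshop

## Robot

A 6-joint arm with a two-finger parallel gripper is mounted at the origin on the work surface. World frame = base frame: x ahead of the robot, y to its left, z up, the work surface at z = 0. Lengths are in m, angles in rad, forces in N, time in s.
With the tool pointing down it reaches from about 0.35 to 0.975 m from the base axis. Payload 4.9 kg.
Tool frame: the origin (TCP) lies midway between the tips of the shut fingers; the grasp point (between the pads) lies 19 mm behind it; z points along the fingers, y is the direction in which the jaws open and shut (so a half turn about z gives the same grasp; the last joint's range is limited). The gripper opens to 85 mm and grips with 20 to 120 N. Pads are 22 mm wide; open, the fingers measure 114 mm over their backs; the gripper's body (76 mm by 85 mm) begins 54 mm behind the grasp point. The pads swing forward as they close: fully open they stand 13 mm farther back than shut.
Start: joints at [1.146, 0.053, 1.613, -0, 1.476, -0.119], TCP at [0.188, 0.596, 0.231] pointing down, gripper open.
Joint ranges: [-3.01, 3.01], [-1.01, 2.22], [0.06, 2.58], [-1.02, 4.17], [0.09, 2.62], [-3.14, 3.14]. Speed limits (rad/s): [2.57, 2.57, 3.14, 3.14, 3.14, 3.14].

## Interface

Orientations are given as a unit quaternion [w, x, y, z].
In Python, from plant import manip, cams gives the robot as it stands.
- The arm moves only by the tool jog_arm, never from a script. Its argument "targets" is a list of rows, each a list of 4 numbers: the shift along the tool's x, y, z in m, then the turn about the tool's z in degrees. A call has 1 to 5 rows; each row is the pose to reach, as a shift and turn from the pose commanded when the call began, along the tool's axes at that moment; what a row does not reach only later rows make up. A row lasts 1/12 s, in which the tool goes at most 41.7 mm and 7.16 degrees, less where a joint would pass 70% of its speed; a pose out of reach is approached as far as the arm can. A call with a gripper value outside its range is refused whole. "fingers" is the opening, from 0 (shut) to 1 (fully open), set as the call begins (left out, the last holds). The fingers move at their own pace and stop on an object; the grip force is fixed at half the most. Time passes only in rows, so rows that repeat a pose let the fingers close. It gives the time, the measured TCP pose, the force and the opening at its end, in the units of the state.
- manip.state(): the state, without advancing time (a new reading comes with each control period).
- cams.grab_frame(name): name is "scene" or "top" or "wrist"; returns the picture (384x512x3 uint8, red, green, blue); there is no depth.
- cams.get_calibration(name): a dict with "camera_matrix" (3x3 intrinsics, pixels), "cam_to_world" (4x4, takes a point from camera to world coordinates). Camera axes: x right, y up, looking along -z (the intrinsics and any distortion apply to the point x, -y, -z); pixel columns grow to the right and rows downward; lengths in m; the calibration is good to about 2 mm. A picture is of the moment at which its call begins: read the wrist's pose just before it. get_calibration takes no time and is no camera call; for the wrist camera it gives the pose at the moment of the call.
- manip.job_done(): hands the job in, once; it reports no verdict.
The state is a dict: "time": time; "joint_pos": joint angles; "joint_vel": joint speeds; "joint_efforts": joint torques, N m; "tool_pos": TCP position; "tool_rot": TCP orientation; "contact_force": force on the tool from outside, world axes, zero at the start; "ft_torque": the same for the moment, N m; "gripper_width": opening from 0.0 (shut) to 1.0 (fully open).
Only numpy, scipy, OpenCV 4.12 (cv2) and the standard library are available. Lean on these libraries where they do the work, as an engineer would, in place of code of your own. Each camera call takes 0.05 s, during which the arm holds its last target. There are 200 camera calls.

## Task

Pick up the upright push tool from the bench and use its foot to nudge the aluminium plate that lies on the black jig board, flat, until it sits against both steel fences in the jig's corner; do not touch the plate with the gripper itself. Then stand the push tool upright on the bench top, off the jig. Leave the brown ribbed insulator standing where it is.

Things in the scene. Friction and masses are not known exactly. Their poses are not given: they have to be found in the camera images.
- jig: Fixed jig: black board 260 x 260 mm, 10 mm thick, with two steel fences 15 mm wide, tops 32 mm above the bench, along its +x and +y edges. Origin: centre of the board's underside, on the bench; z up. Inner fence faces: x = +115 mm and y = +115 mm in its frame; they meet in a square corner there, which points away from the robot, up to 65 degrees to either side. The other two edges are open.
- plate: Loose aluminium plate flat on the jig board, 130 (own x) x 100 (own y) x 12 mm, 0.4 kg; four small dark holes and a dark round spot on top. Origin: centre of its underside; z up. Starts 2 to 6 cm clear of both fences, turned up to 12 degrees from the jig's axes. Home: its +x and +y edges against the fences, origin at about x 50, y 65 mm in the jig's frame. A smaller spare plate lies off the jig.
- pusher: Push tool, loose, standing upright on the bench to the left or right of the jig: a round white nylon foot 44 mm in diameter and 22 mm high, with a round dark wooden grip 26 mm in diameter above it, up to 95 mm; about 0.16 kg. Origin: centre of the foot's underside; z up along the grip.
- insulator: Bystander: a ribbed red-brown insulator standing on the bench on the side of the jig opposite the push tool, 54 mm in diameter at the ribs and foot, 70 mm high. Origin: centre of its underside; z up. To be left alone.
Mind the look-alikes: they are no part of the job. Leave any blue look-alike of the pusher alone.

How it is judged:
On the way, in this order (a step that is already met when the one before it is completed fails the run):
1. the push tool is held in the gripper, lifted off the bench (contact force between the fingers and pusher above 1 N and height (world z) of pusher above 0.012 m), for 0.2 s.
2. the held push tool presses on the plate (contact force between the fingers and pusher above 1 N and contact force between pusher and plate above 0.2 N), for 0.04 s.
3. the plate is home in the corner of the fences while the push tool is still held (x of plate in the frame of jig between 0.04 and 0.062 m and y of plate in the frame of jig between 0.055 and 0.077 m and angle between the x axis of plate and the x axis of jig, either way round below 0.175 rad and z of plate in the frame of jig below 0.016 m and angle between plate's own z axis and vertical below 0.1 rad and contact force between the fingers and pusher above 1 N), for 0.1 s.
At the end, for the whole second after the job is handed in: The plate lies flat on the jig board, its edges within 10 mm of both fences (measured from the plate's centre) and square to them within 10 degrees; the push tool stands upright (within about 11 degrees) on the bench top itself, not on the jig; both are at rest (x of plate in the frame of jig between 0.04 and 0.062 m and y of plate in the frame of jig between 0.055 and 0.077 m and angle between the x axis of plate and the x axis of jig, either way round below 0.175 rad and z of plate in the frame of jig below 0.016 m and angle between plate's own z axis and vertical below 0.1 rad and linear speed of each of plate, pusher below 0.02 m/s and angle between pusher's own z axis and vertical below 0.2 rad and height (world z) of pusher below 0.006 m); the robot touches nothing.
It fails at once if the gripper or arm touches the plate (contact force between any of the fingers, the arm and plate above 1 N).
It fails at once if the plate is tipped up off the board (more than 17 degrees) (angle between plate's own z axis and vertical above 0.3 rad).
It fails at once if the insulator is shifted more than 30 mm or knocked over (distance of insulator from where it was at the start of the episode above 0.03 m or angle between insulator's own z axis and vertical above 0.5 rad).
It also fails if it takes over 54 s, if anything falls off the work surface, if the arm or the gripper's body presses on something with over 40 N, if the wrist force passes 120 N, or if a joint passes its speed limit or range.

## Working session

There is one attempt and no reset: what is moved stays moved. The work goes in short steps, Python scripts to look and compute and a tool call to move; the robot and the scene stay as the last step left them, time stands still between calls to the robot, and variables do not carry over. Pictures are saved under pics/ and viewed, about 8 in all and at most 12, crops included, and the job is handed in when it is done.

Besides the shell and the picture viewer there is one more tool, called after ">>>" as name(argument=value, ...) on one line, values as JSON. jog_arm: Moves the arm, as the interface text tells. Its arguments: {"type":"object","properties":{"targets":{"type":"array"},"fingers":{"type":"number"}},"required":["targets"]}

```bash
mkdir -p pics; ls; cat > h.py <<'E'
import numpy as np, cv2
from plant import manip, cams
def ray(name,uv,z,cal=None):
    c=cal or cams.get_calibration(name); K=np.array(c["camera_matrix"]);T=np.array(c["cam_to_world"])
    uv=np.atleast_2d(np.array(uv,float)); d=np.c_[uv,np.ones(len(uv))]@np.linalg.inv(K).T
    d=d*[1,-1,-1]; d=d@T[:3,:3].T; o=T[:3,3]
    return o+d*((z-o[2])/d[:,2])[:,None]
def grab(name,fn):
    im=cams.grab_frame(name); cv2.imwrite("pics/"+fn,im[:,:,::-1]); return im
E
python3 - <<'E'
from h import *
print(manip.state()); print(cams.get_calibration("top"))
grab("top","top0.png"); grab("scene","scene0.png")
E
```

```text
pics
{'time': 0.0, 'joint_pos': array([ 1.14602695e+00,  5.33366451e-02,  1.61430509e+00, -3.65128909e-05,
        1.47598388e+00, -1.18999576e-01]), 'joint_vel': array([-0.00036981,  0.00176847, -0.00087598,  0.00097068,  0.00050277,
       -0.00028117]), 'joint_efforts': array([ 2.08159960e-03, -3.93669748e+01, -3.70186400e+01,  1.92535563e-04,
        7.14686859e-03, -7.36853565e-06]), 'tool_pos': array([0.18789205, 0.59543385, 0.23006892]), 'tool_rot': array([-2.55468107e-04,  1.52288210e-01,  9.88335605e-01, -9.84022897e-04]), 'contact_force': array([-0.37288161, -0.06303102,  0.62151006]), 'ft_torque': array([-0.06394588,  0.03737293, -0.00523824]), 'gripper_width': 1.001093433869469}
{'camera_matrix': array([[450.23322976,   0.        , 255.83509604],
       [  0.        , 450.23322976, 185.75711098],
       [  0.        ,   0.        ,   1.        ]]), 'cam_to_world': array([[ 0.01311751,  0.99089227, -0.13401658,  0.37931415],
       [-0.9999061 ,  0.01353043,  0.00217079,  0.03402482],
       [ 0.00396432,  0.13397552,  0.99097671,  1.19367014],
       [ 0.        ,  0.        ,  0.        ,  1.        ]])}
```

View pics/top0.png

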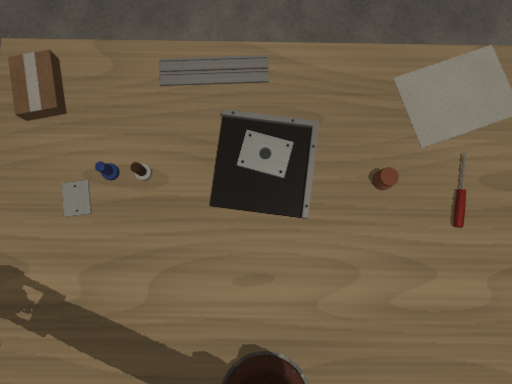

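View pics/scene0.png

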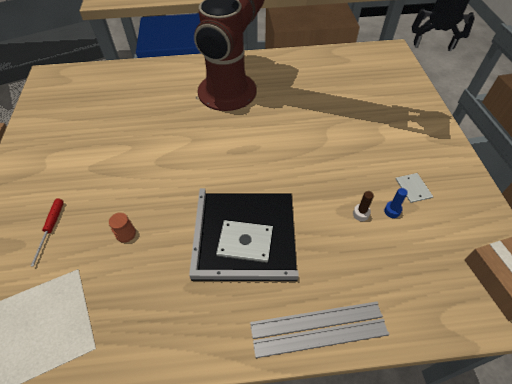

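Candidates for the pusher in the top image are white foot with dark grip at (142,172) and blue at (107,172). White and dark fits the description and blue is the look-alike. The plate is at (265,153) on the jig, and the spare at (76,198) is off it. The insulator is at (385,178). The fences lie along the top and right sides of the board.

```bash
python3 - <<'E'
from h import *
im=cv2.imread("pics/top0.png"); 
crop=cv2.resize(im[95:235,85:335],None,fx=3.2,fy=3.2,interpolation=cv2.INTER_CUBIC)[:600]; cv2.imwrite("pics/crop0.png",crop)
hsv=cv2.cvtColor(im,cv2.COLOR_BGR2HSV)
# board
m=(hsv[...,2]<50).astype(np.uint8); m[:, :200]=0; m[:,330:]=0; m[:100]=0;m[230:]=0
cs,_=cv2.findContours(m,cv2.RETR_EXTERNAL,cv2.CHAIN_APPROX_NONE); c=max(cs,key=cv2.contourArea)
ap=cv2.approxPolyDP(cv2.convexHull(c),5,True)[:,0]; print("board",ap.tolist(), ray("top",ap,0.01)[:,:2].round(4).tolist())
hull=np.zeros_like(m); cv2.fillConvexPoly(hull,cv2.convexHull(c),1); hull=cv2.erode(hull,np.ones((7,7)))
p=((hsv[...,2]>110)&(hull>0)).astype(np.uint8)
cs,_=cv2.findContours(p,cv2.RETR_EXTERNAL,cv2.CHAIN_APPROX_NONE); c=max(cs,key=cv2.contourArea)
w=ray("top",c[:,0],0.022)[:,:2]; r=cv2.minAreaRect((w*1000).astype(np.float32)); print("plate",r, cv2.boxPoints(r).tolist())
# pusher foot
r=im[160:186,126:160].astype(int); h=hsv[160:186,126:160]
f=((h[...,1]<60)&(h[...,2]>110)); v,u=np.nonzero(f); print("foot px",u.min()+126,u.max()+126,v.min()+160,v.max()+160,f.sum(), ray("top",[[u.mean()+126,v.mean()+160]],0.018))
g=(h[...,2]<60); v,u=np.nonzero(g); print("grip px",u.min()+126,u.max()+126,v.min()+160,v.max()+160)
red=((hsv[...,1]>130)&(hsv[...,0]<12)&(hsv[...,2]>80)).astype(np.uint8); red[:,:365]=0; red[:,410:]=0; v,u=np.nonzero(red);print("ins",ray("top",[[u.mean(),v.mean()]],0.045))
E
```

```text
board [[223, 116], [311, 127], [301, 217], [210, 205]] [[0.7288, 0.1229], [0.7016, -0.1155], [0.4581, -0.0884], [0.4865, 0.1516]]
plate ((625.86279296875, 8.622673034667969), (126.6105728149414, 97.8863525390625), 75.54949188232422) [[562.6705932617188, -40.466400146484375], [657.4601440429688, -64.89331817626953], [689.0549926757812, 57.71174621582031], [594.2654418945312, 82.13866424560547]]
foot px 134 149 164 179 91 [[0.56878998 0.32724614 0.018     ]]
grip px 131 145 163 175
ins [[ 0.56176281 -0.31077622  0.045     ]]
```

View pics/crop0.png

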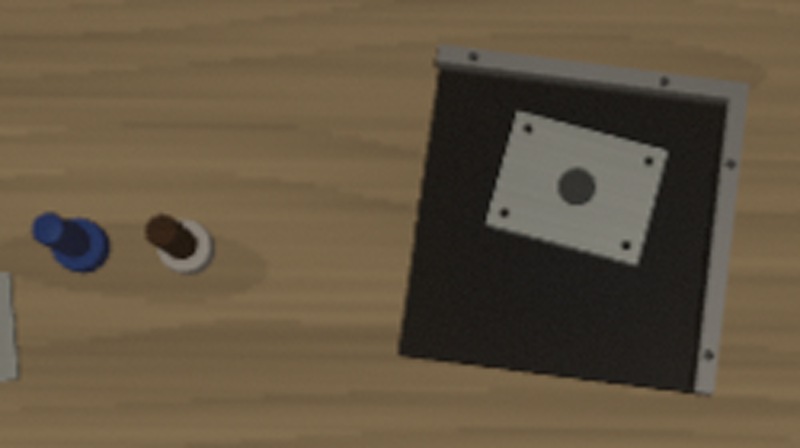

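The crop confirms it: the white foot with the dark grip, crop (188,245), is the pusher, and blue is the decoy. The jig yaw is about -96.8° with its origin near (0.600, 0.007). The plate sits at about (-4, 25) mm and -8° in the jig frame.

>>> jog_arm(targets=[[-0.44,-0.14,0,72],[-0.44,-0.14,0,72],[-0.44,-0.14,0,72],[-0.44,-0.14,0,72],[-0.44,-0.14,0,72]], fingers=1)

```text
time: 0.52
tool_pos: [0.3594, 0.4745, 0.2308]
tool_rot: [-0.0, 0.451, 0.892, -0.0]
contact_force: [1.0, 1.2, -0.6]
gripper_width: 1.001
```

```bash
cat >> h.py <<'E'
from scipy.spatial.transform import Rotation as Ro
def delta(xyz,jawdeg=None,say=True):
    s=manip.state(); q=s["tool_rot"]; R=Ro.from_quat([q[1],q[2],q[3],q[0]]).as_matrix()
    d=R.T@(np.array(xyz)-s["tool_pos"]); a=0
    if jawdeg is not None:
        cur=np.degrees(np.arctan2(R[1,1],R[0,1])); a=(cur-jawdeg+90)%180-90
    print("t",round(s["time"],2),"pos",s["tool_pos"].round(4),"jog",d.round(4),"turn",round(a,1),"w",round(s["gripper_width"],3),"F",s["contact_force"].round(1))
E
python3 -c "
from h import *
delta([0.567,0.326,0.22],0); print(manip.state()['joint_pos'].round(2))"
```

```text
t 0.52 pos [0.3594 0.4745 0.2308] jog [-0.2426  0.0792  0.0107] turn 36.3 w 1.001 F [ 1.   1.2 -0.6]
[ 0.8  -0.02  1.68  0.    1.47  0.16]
```

>>> jog_arm(targets=[[-0.243,0.079,0.01,36],[-0.243,0.079,0.01,36],[-0.243,0.079,0.01,36],[-0.243,0.079,0.01,36],[-0.243,0.079,0.01,36]])

```text
time: 0.93
tool_pos: [0.5294, 0.354, 0.2225]
tool_rot: [-0.0, 0.704, 0.71, -0.0]
contact_force: [0.2, 1.3, -0.0]
gripper_width: 1.002
```

```bash
python3 -c "
from h import *
delta([0.567,0.326,0.22],0)"
```

```text
t 0.93 pos [0.5294 0.354  0.2225] jog [-0.0283  0.0373  0.0025] turn 0.5 w 1.002 F [ 0.2  1.3 -0. ]
```

>>> jog_arm(targets=[[-0.02,0.027,0,0],[-0.02,0.027,0,0],[-0.02,0.027,0,0]])

```text
time: 1.18
tool_pos: [0.5565, 0.3346, 0.2222]
tool_rot: [-0.0, 0.703, 0.711, -0.001]
contact_force: [-0.2, -0.7, -0.2]
gripper_width: 0.999
```

```bash
python3 - <<'E'
from h import *
delta([0.567,0.326,0.22],0)
cal=cams.get_calibration("wrist"); im=grab("wrist","w1.png")
import pickle; pickle.dump(cal,open("w1.pkl","wb"))
E
```

```text
t 1.18 pos [0.5565 0.3346 0.2222] jog [-0.0087  0.0104  0.0022] turn 0.7 w 0.999 F [-0.2 -0.7 -0.2]
```

View pics/w1.png

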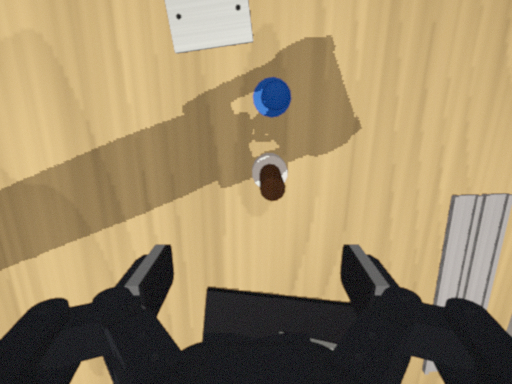

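In the wrist view the pusher's foot is at (270,171) and its grip top at about (273,189). The blue look-alike at (272,97) is clear of the jaws.

```bash
python3 - <<'E'
from h import *
import pickle; cal=pickle.load(open("w1.pkl","rb"))
print("foot",ray("wrist",[[270,172]],0.02,cal),"grip",ray("wrist",[[273,189]],0.095,cal), "top foot",ray("top",[[143.4,171.6]],0.018), "top grip", ray("top",[[136.3,167.8]],0.095))
delta([0.567,0.326,0.12],0)
E
```

```text
foot [[0.57331604 0.33125237 0.02      ]] grip [[0.57316537 0.33128531 0.095     ]] top foot [[0.57201301 0.32915528 0.018     ]] top grip [[0.56866929 0.32780933 0.095     ]]
t 1.23 pos [0.5554 0.3356 0.2223] jog [-0.0098  0.0116  0.1023] turn 0.8 w 0.996 F [0.6 0.3 0.5]
```

>>> jog_arm(targets=[[-0.004,0.017,0.02,0],[-0.004,0.017,0.055,0],[-0.004,0.017,0.09,0],[-0.004,0.017,0.125,0],[-0.004,0.017,0.15,0]])

```text
time: 1.65
tool_pos: [0.5695, 0.333, 0.0695]
tool_rot: [-0.001, 0.701, 0.713, -0.002]
contact_force: [-0.7, 0.3, -1.5]
gripper_width: 0.997
```

>>> jog_arm(targets=[[0,0,0.02,0],[0,0,0.022,0],[0,0,0.022,0]])

```text
time: 1.9
tool_pos: [0.5703, 0.3329, 0.0495]
tool_rot: [-0.001, 0.701, 0.713, -0.002]
contact_force: [1.1, 0.4, 0.4]
gripper_width: 1.0
```

```bash
python3 - <<'E'
from h import *
delta([0.573,0.331,0.05],0)
E
```

```text
t 1.9 pos [0.5703 0.3329 0.0495] jog [-0.002   0.0027 -0.0005] turn 1.0 w 1.0 F [1.1 0.4 0.4]
```

Centre on the grip, close, then lift.

>>> jog_arm(targets=[[-0.002,0.003,0,1],[-0.002,0.003,0,1],[-0.002,0.003,0,1],[-0.002,0.003,0,1],[-0.002,0.003,0,1]], fingers=0)

```text
time: 2.32
tool_pos: [0.5761, 0.3306, 0.0524]
tool_rot: [0.0, 0.708, 0.706, 0.001]
contact_force: [-2.3, -0.6, 0.1]
gripper_width: 0.299
```

>>> jog_arm(targets=[[0,0,0,0],[0,0,0,0],[0,0,0,0],[0,0,0,0],[0,0,0,0]])

```text
time: 2.73
tool_pos: [0.576, 0.3305, 0.0519]
tool_rot: [0.0, 0.708, 0.706, 0.0]
contact_force: [-0.8, -0.4, 4.8]
gripper_width: 0.287
```

>>> jog_arm(targets=[[0,0,-0.01,0],[0,0,-0.02,0],[0,0,-0.035,0],[0,0,-0.05,0],[0,0,-0.05,0]])

```text
time: 3.15
tool_pos: [0.5783, 0.3315, 0.1066]
tool_rot: [0.001, 0.708, 0.706, 0.004]
contact_force: [0.8, 0.4, -0.2]
gripper_width: 0.289
```

```bash
python3 - <<'E'
from h import *
delta([0.573,0.331,0.05],0)
cal=cams.get_calibration("wrist"); im=grab("wrist","w2.png")
E
```

```text
t 3.15 pos [0.5783 0.3315 0.1066] jog [-0.0007 -0.0058  0.0566] turn -0.1 w 0.289 F [ 0.8  0.4 -0.2]
```

View pics/w2.png

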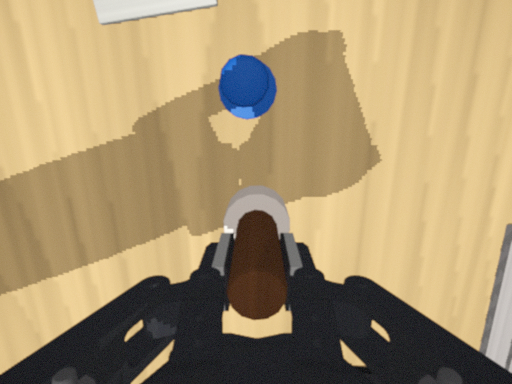

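The pusher is held upright: foot at (257,215), grip top at (258,290), clear of the bench. Next I turn the tool axes to match the jig, so that tool y = jig +y and tool x = jig -x.

```bash
cat >> h.py <<'E'
O=np.array([0.6003,0.0085]); YAW=np.radians(-96.75); EX=np.array([np.cos(YAW),np.sin(YAW)]); EY=np.array([-EX[1],EX[0]])
def toW(x,y): return O+EX*x/1000+EY*y/1000
def jd(x,y,z):
    delta([*toW(x,y),z],-6.75); p=manip.state()["tool_pos"][:2]-O; print("jig mm",(p@EX*1000).round(1),(p@EY*1000).round(1))
E
python3 -c "
from h import *
jd(5,-75,0.107)"
```

```text
t 3.2 pos [0.5777 0.3312 0.105 ] jog [-0.319  -0.0517 -0.0031] turn 6.6 w 0.289 F [ 0.8  0.4 -1.1]
jig mm -317.8 -60.4
```

>>> jog_arm(targets=[[-0.03,-0.005,0,1],[-0.07,-0.011,0,3],[-0.11,-0.018,0,5],[-0.15,-0.024,0,6.6],[-0.185,-0.03,0,6.6]])

```text
time: 3.62
tool_pos: [0.5442, 0.1434, 0.1006]
tool_rot: [-0.0, 0.748, 0.664, -0.0]
contact_force: [1.4, -0.4, -1.8]
gripper_width: 0.291
```

```bash
python3 -c "
from h import *
jd(5,-75,0.107)"
```

```text
t 3.62 pos [0.5442 0.1434 0.1006] jog [-0.1324 -0.0033 -0.0063] turn -0.0 w 0.291 F [ 1.4 -0.4 -1.8]
jig mm -127.4 -71.6
```

>>> jog_arm(targets=[[-0.035,-0.003,0,0],[-0.07,-0.003,0,0],[-0.1,-0.003,0,0],[-0.125,-0.003,0,0],[-0.132,-0.003,0,0]])

```text
time: 4.03
tool_pos: [0.526, 0.0117, 0.1009]
tool_rot: [0.0, 0.749, 0.663, -0.001]
contact_force: [0.1, 0.5, -1.9]
gripper_width: 0.289
```

>>> jog_arm(targets=[[0,0,0,0],[0,0,0.015,0],[0,0,0.025,0],[0,0,0.025,0]])

```text
time: 4.37
tool_pos: [0.5246, 0.016, 0.0732]
tool_rot: [-0.002, 0.747, 0.665, -0.002]
contact_force: [-0.2, -0.8, -2.5]
gripper_width: 0.288
```

```bash
python3 -c "
from h import *
jd(5,-75,0.065)"
```

```text
t 4.37 pos [0.5246 0.016  0.0732] jog [-0.0035  0.0011  0.0082] turn 0.1 w 0.288 F [-0.2 -0.8 -2.5]
jig mm 1.5 -76.0
```

>>> jog_arm(targets=[[-0.003,0,0.005,0],[-0.003,0,0.008,0],[-0.003,0,0.008,0]])

```text
time: 4.62
tool_pos: [0.5261, 0.0121, 0.0675]
tool_rot: [-0.0, 0.747, 0.664, -0.0]
contact_force: [-0.4, -0.2, -2.0]
gripper_width: 0.288
```

```bash
python3 - <<'E'
from h import *
jd(5,-75,0.065)
a=grab("top","t1.png")[95:245,190:340]; b=grab("scene","s1.png")[150:300,170:320]
cv2.imwrite("pics/c1.png",cv2.resize(np.hstack([a,b])[:,:,::-1],None,fx=2.6,fy=2.6,interpolation=cv2.INTER_CUBIC))
E
```

```text
t 4.62 pos [0.5261 0.0121 0.0675] jog [ 0.0002 -0.0008  0.0025] turn 0.0 w 0.288 F [-0.4 -0.2 -2. ]
jig mm 5.2 -74.1
```

View pics/c1.png

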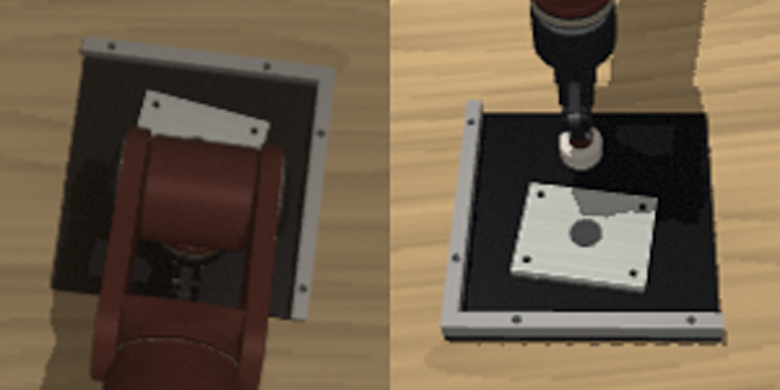

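The right half (scene view) shows the foot just above the board, behind the plate's near edge and near its middle. Now I push toward jig +y.

>>> jog_arm(targets=[[0,0.008,0.001,0],[0,0.016,0.002,0],[0,0.022,0.002,0],[0,0.028,0.002,0],[0,0.034,0.002,0]])

```text
time: 5.13
tool_pos: [0.5602, 0.0076, 0.066]
tool_rot: [-0.001, 0.747, 0.664, -0.001]
contact_force: [-4.6, 0.6, 0.2]
gripper_width: 0.292
```

>>> jog_arm(targets=[[0,0.005,0,0],[0,0.01,0,0],[0,0.015,0,0],[0,0.02,0,0],[0,0.025,0,0]])

```text
time: 5.55
tool_pos: [0.5854, 0.0047, 0.0659]
tool_rot: [-0.0, 0.747, 0.664, -0.0]
contact_force: [-1.6, 0.1, -1.4]
gripper_width: 0.291
```

```bash
cat >> h.py <<'E'
def plate_scene(fn):
    im=cams.grab_frame("scene"); cv2.imwrite("pics/"+fn,im[:,:,::-1]); hsv=cv2.cvtColor(im,cv2.COLOR_RGB2HSV)
    J=[(-132,-132),(112,-132),(112,112),(-132,112)]
    c=cams.get_calibration("scene");K=np.array(c["camera_matrix"]);T=np.linalg.inv(np.array(c["cam_to_world"]))
    W=np.array([[*toW(*j),0.012] for j in J]); P=(W@T[:3,:3].T+T[:3,3])*[1,-1,-1]; P=P@K.T; P=P[:,:2]/P[:,2:]
    roi=np.zeros(im.shape[:2],np.uint8); cv2.fillConvexPoly(roi,P.astype(int),1)
    m=((hsv[...,2]>95)&(hsv[...,1]<60)&(roi>0)).astype(np.uint8)
    n,l,s,cc=cv2.connectedComponentsWithStats(m)
    k=[i for i in range(1,n) if s[i,4]>150]
    for i in k:
        ct,_=cv2.findContours((l==i).astype(np.uint8),cv2.RETR_EXTERNAL,cv2.CHAIN_APPROX_NONE)
        w=ray("scene",ct[0][:,0],0.022)[:,:2]-O; w=np.c_[w@EX,w@EY]*1000
        r=cv2.minAreaRect(w.astype(np.float32)); print("blob",s[i,4],np.round(r[0],1),np.round(r[1],1),round(r[2],1),"min",w.min(0).round(1),"max",w.max(0).round(1))
E
python3 -c "
from h import *
jd(5,-12,0.065); plate_scene('s2.png')"
```

```text
t 5.55 pos [0.5854 0.0047 0.0659] jog [0.0005 0.0024 0.0009] turn 0.0 w 0.291 F [-1.6  0.1 -1.4]
jig mm 5.5 -14.4
blob 2137 [-9.2 42. ] [150.5 242.5] 89.3 min [-129.5  -33.3] max [113.  117.2]
```

```bash
python3 - <<'E'
import cv2
a=cv2.imread("pics/s2.png")[170:300,170:320]
cv2.imwrite("pics/c2.png",cv2.resize(a,None,fx=4,fy=4,interpolation=cv2.INTER_CUBIC))
E
```

```text
(no output)
```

View pics/c2.png

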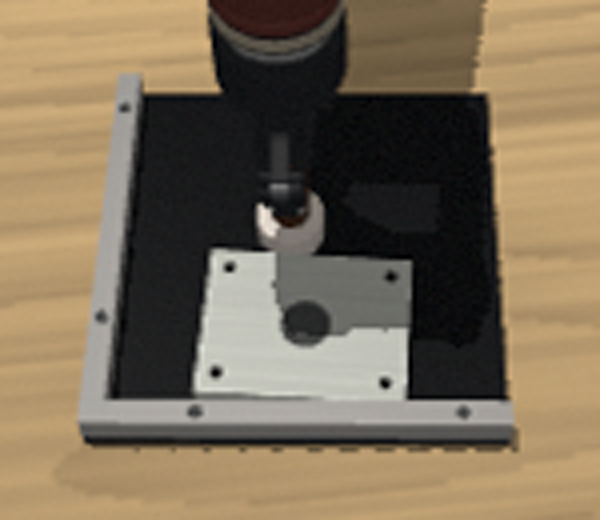

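The plate is now nearly square and close to the far fence. Its holes are at crop (229,267), (391,276), (385,383) and (215,372).

```bash
cat >> h.py <<'E'
def holes(px):
    w=ray("scene",px,0.022)[:,:2]-O; w=np.c_[w@EX,w@EY]*1000; print(w.round(1).tolist(),"c",w.mean(0).round(1))
E
python3 - <<'E'
from h import *
h=np.array([[229,267],[391,276],[385,383],[215,372]])/4+170-0.4
holes(h); s=np.array([[541,194],[643,207],[633,273],[526,259]]); holes(np.c_[170+(s[:,0]-390)/2.6,150+s[:,1]/2.6]-0.3)
jd(5,-8,0.065)
E
```

```text
[[45.5, 19.6], [-58.7, 25.4], [-54.3, 99.5], [50.1, 93.1]] c [-4.4 59.4]
[[45.0, -16.4], [-58.1, -2.0], [-47.8, 70.9], [55.7, 56.8]] c [-1.3 27.3]
t 5.6 pos [0.5864 0.0045 0.0662] jog [0.0006 0.0053 0.0012] turn -0.0 w 0.288 F [-0.3 -1.  -1.1]
jig mm 5.6 -13.3
```

>>> jog_arm(targets=[[0,0.003,0,0],[0,0.005,0,0],[0,0.007,0,0],[0,0.007,0,0]])

```text
time: 5.93
tool_pos: [0.5904, 0.0035, 0.0656]
tool_rot: [-0.001, 0.747, 0.664, -0.002]
contact_force: [-6.8, -0.7, 1.1]
gripper_width: 0.286
```

>>> jog_arm(targets=[[0,-0.01,0,0],[0,-0.025,0,0],[0.01,-0.035,0,0],[0.045,-0.035,0,0],[0.08,-0.035,0,0]])

```text
time: 6.35
tool_pos: [0.5663, 0.0883, 0.0665]
tool_rot: [0.0, 0.748, 0.663, 0.001]
contact_force: [1.5, -0.5, -0.9]
gripper_width: 0.289
```

>>> jog_arm(targets=[[0.02,0,0,0],[0.037,0,0,0],[0.037,0.02,0,0],[0.037,0.055,0,0],[0.037,0.09,0,0]])

```text
time: 6.77
tool_pos: [0.6607, 0.1156, 0.0664]
tool_rot: [0.0, 0.747, 0.665, 0.001]
contact_force: [0.2, 0.1, -1.3]
gripper_width: 0.288
```

```bash
python3 - <<'E'
from h import *
jd(-110,64,0.065)
E
```

```text
t 6.77 pos [0.6607 0.1156 0.0664] jog [-0.0034  0.0166  0.0014] turn 0.1 w 0.288 F [ 0.2  0.1 -1.3]
jig mm -113.4 47.4
```

>>> jog_arm(targets=[[0,0.012,0,0],[0,0.016,0,0],[-0.008,0.016,0,0],[-0.016,0.016,0,0],[-0.023,0.016,0,0]])

```text
time: 7.18
tool_pos: [0.6721, 0.089, 0.0659]
tool_rot: [-0.001, 0.747, 0.664, 0.0]
contact_force: [0.1, 2.2, -3.2]
gripper_width: 0.289
```

>>> jog_arm(targets=[[-0.005,0,0,0],[-0.01,0,0,0],[-0.015,0,0,0],[-0.02,0,0,0],[-0.025,0,0,0]])

```text
time: 7.6
tool_pos: [0.67, 0.0641, 0.066]
tool_rot: [-0.001, 0.747, 0.664, -0.0]
contact_force: [-1.7, 3.0, -1.7]
gripper_width: 0.294
```

>>> jog_arm(targets=[[-0.005,0,0,0],[-0.01,0,0,0],[-0.015,0,0,0],[-0.02,0,0,0]])

```text
time: 7.93
tool_pos: [0.668, 0.0439, 0.0661]
tool_rot: [-0.0, 0.747, 0.664, -0.0]
contact_force: [-0.8, 2.5, -2.0]
gripper_width: 0.29
```

```bash
python3 - <<'E'
from h import *
jd(-37,64,0.065)
a=grab("scene","s3.png")[170:300,170:320]
cv2.imwrite("pics/c3.png",cv2.resize(a[:,:,::-1],None,fx=4,fy=4,interpolation=cv2.INTER_CUBIC))
E
```

```text
t 7.93 pos [0.668  0.0439 0.0661] jog [-0.0061  0.0009  0.0011] turn 0.0 w 0.29 F [-0.8  2.5 -2. ]
jig mm -43.1 63.1
```

View pics/c3.png

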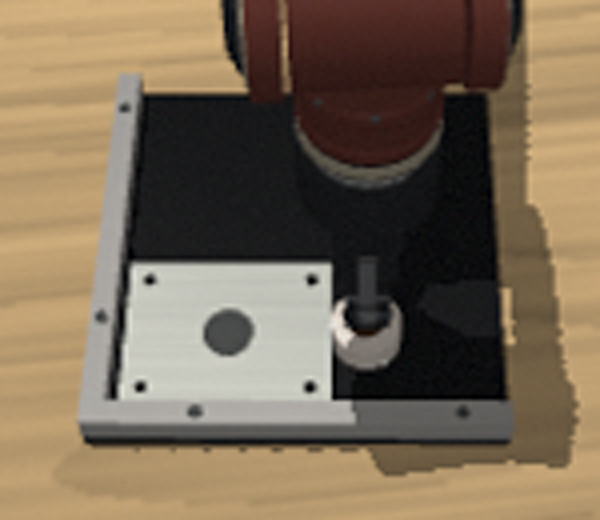

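The plate is square to the jig, with a gap of a few mm to the left (jig +x) fence. I'll push the last few mm.

>>> jog_arm(targets=[[-0.003,0,0,0],[-0.005,0,0,0],[-0.007,0,0,0],[-0.008,0,0,0],[-0.008,0,0,0]])

```text
time: 8.4
tool_pos: [0.6676, 0.0373, 0.0664]
tool_rot: [-0.001, 0.748, 0.664, 0.001]
contact_force: [0.4, 5.7, -1.7]
gripper_width: 0.289
```

```bash
python3 - <<'E'
from h import *
jd(-37,64,0.065)
im=grab("scene","s4.png")
g=cv2.cvtColor(im,cv2.COLOR_RGB2GRAY)
a=cv2.resize(g,None,fx=4,fy=4,interpolation=cv2.INTER_CUBIC)[680:1200,680:1280]
m=np.zeros_like(a); cv2.fillConvexPoly(m,np.array([[122,266],[322,268],[326,394],[115,392]]),1)
b=((a<105)&(m>0)).astype(np.uint8)
n,l,s,c=cv2.connectedComponentsWithStats(b)
for i in range(1,n):
  if s[i,4]>25: print(s[i].tolist(),c[i].round(1), end=" "); holes([(c[i]+680+.5)/4-.5])
E
```

```text
t 8.4 pos [0.6676 0.0373 0.0664] jog [0.0005 0.0006 0.0014] turn -0.0 w 0.289 F [ 0.4  5.7 -1.7]
jig mm -36.5 63.4
[136, 275, 9, 10, 74] [139.8 279.3] [[102.2, 29.1]] c [102.2  29.1]
[297, 275, 12, 10, 92] [302.3 279.7] [[-2.0, 28.6]] c [-2.  28.6]
[194, 311, 48, 44, 1592] [217.5 332.4] [[50.1, 66.3]] c [50.1 66.3]
[321, 347, 6, 48, 200] [323.7 373.2] [[-16.8, 93.4]] c [-16.8  93.4]
[124, 382, 10, 10, 84] [128.9 386.3] [[102.1, 103.1]] c [102.1 103.1]
[295, 382, 10, 11, 88] [299.6 386.9] [[-2.3, 102.6]] c [ -2.3 102.6]
```

The holes and spot put the plate at (50, 66) mm and about 0° in the jig, and the push force rose to 6 N, so it is home. I'll back off and carry the tool to the bench at the left.

>>> jog_arm(targets=[[0.005,0,0,0],[0.015,0,0,0],[0.03,0,-0.005,0],[0.055,-0.015,-0.02,0],[0.085,-0.04,-0.03,0]])

```text
time: 8.87
tool_pos: [0.6394, 0.1257, 0.0978]
tool_rot: [0.001, 0.748, 0.663, 0.001]
contact_force: [0.7, 1.0, -0.8]
gripper_width: 0.29
```

>>> jog_arm(targets=[[0.035,-0.015,0,0],[0.07,-0.03,0,0],[0.105,-0.045,0,0],[0.14,-0.055,0,0],[0.16,-0.06,0,0]])

```text
time: 9.28
tool_pos: [0.5954, 0.2961, 0.0971]
tool_rot: [-0.0, 0.746, 0.666, 0.001]
contact_force: [1.0, 0.1, -2.0]
gripper_width: 0.291
```

>>> jog_arm(targets=[[0,0,0,0],[0,0,0.015,0],[0,0,0.03,0],[0,0,0.035,0],[0,0,0.035,0]])

```text
time: 9.7
tool_pos: [0.5945, 0.2895, 0.057]
tool_rot: [-0.001, 0.748, 0.664, -0.003]
contact_force: [-0.5, 0.0, -1.9]
gripper_width: 0.29
```

```bash
python3 - <<'E'
from h import *
delta([0.598,0.297,0.051]); print(manip.state()["tool_rot"].round(4))
E
```

```text
t 9.7 pos [0.5945 0.2895 0.057 ] jog [0.0079 0.0026 0.0059] turn 0 w 0.29 F [-0.5  0.  -1.9]
[-0.0011  0.7479  0.6638 -0.0032]
```

>>> jog_arm(targets=[[0,0,0.002,0],[0,0,0.004,0],[0,0,0.004,0]])

```text
time: 9.95
tool_pos: [0.5971, 0.2908, 0.0572]
tool_rot: [0.0, 0.748, 0.664, 0.0]
contact_force: [-0.6, -0.3, -1.1]
gripper_width: 0.288
```

>>> jog_arm(targets=[[0,0,0.001,0],[0,0,0.002,0],[0,0,0.002,0],[0,0,0.002,0]])

```text
time: 10.28
tool_pos: [0.5968, 0.2914, 0.0554]
tool_rot: [0.0, 0.747, 0.664, 0.0]
contact_force: [-0.0, -0.6, -1.1]
gripper_width: 0.291
```

>>> jog_arm(targets=[[0,0,0.001,0],[0,0,0.002,0],[0,0,0.002,0],[0,0,0.002,0]])

```text
time: 10.62
tool_pos: [0.5966, 0.2914, 0.053]
tool_rot: [-0.0, 0.747, 0.664, -0.0]
contact_force: [1.2, 0.5, -2.6]
gripper_width: 0.287
```

>>> jog_arm(targets=[[0,0,0.001,0],[0,0,0.001,0],[0,0,0.001,0]])

```text
time: 10.87
tool_pos: [0.5967, 0.2914, 0.0521]
tool_rot: [-0.0, 0.747, 0.664, -0.0]
contact_force: [-0.2, 0.2, -1.2]
gripper_width: 0.286
```

>>> jog_arm(targets=[[0,0,0.001,0],[0,0,0.001,0],[0,0,0.001,0]])

```text
time: 11.12
tool_pos: [0.5969, 0.2915, 0.0519]
tool_rot: [0.0, 0.747, 0.664, 0.0]
contact_force: [-2.8, -0.1, 4.2]
gripper_width: 0.29
```

>>> jog_arm(targets=[[0,0,0.001,0],[0,0,0.001,0],[0,0,0.001,0]])

```text
time: 11.37
tool_pos: [0.5969, 0.2915, 0.0519]
tool_rot: [0.0, 0.747, 0.664, 0.0]
contact_force: [-5.4, -1.6, 8.3]
gripper_width: 0.293
```

The foot touched the bench at z 0.052. I'll relax 1.5 mm, open, and rise straight up.

>>> jog_arm(targets=[[0,0,-0.0015,0],[0,0,-0.0015,0]])

```text
time: 11.53
tool_pos: [0.5971, 0.2916, 0.0519]
tool_rot: [0.0, 0.747, 0.664, 0.001]
contact_force: [-1.7, -0.1, 2.2]
gripper_width: 0.292
```

>>> jog_arm(targets=[[0,0,0,0],[0,0,0,0],[0,0,0,0],[0,0,0,0],[0,0,0,0]], fingers=1)

```text
time: 11.95
tool_pos: [0.5967, 0.2913, 0.0514]
tool_rot: [-0.0, 0.747, 0.664, -0.0]
contact_force: [0.0, 0.1, 0.7]
gripper_width: 0.973
```

>>> jog_arm(targets=[[0,0,0,0],[0,0,-0.01,0],[0,0,-0.035,0],[0,0,-0.07,0],[0,0,-0.11,0]])

```text
time: 12.37
tool_pos: [0.5952, 0.2908, 0.161]
tool_rot: [-0.001, 0.747, 0.664, -0.002]
contact_force: [1.2, 0.5, -0.6]
gripper_width: 1.005
```

>>> jog_arm(targets=[[0.03,-0.03,-0.03,0],[0.06,-0.06,-0.05,0],[0.1,-0.08,-0.05,0],[0.14,-0.1,-0.05,0],[0.14,-0.1,-0.05,0]])

```text
time: 12.78
tool_pos: [0.5121, 0.4461, 0.2144]
tool_rot: [-0.001, 0.746, 0.665, 0.002]
contact_force: [0.3, 0.0, -0.5]
gripper_width: 1.0
```

```bash
python3 - <<'E'
from h import *
delta([0.6,0.3,0.2])
a=grab("top","t5.png")[95:235,85:335]; b=grab("scene","s5.png")[150:300,170:420]
cv2.imwrite("pics/c5.png",cv2.resize(np.vstack([a,b])[:,:,::-1],None,fx=2,fy=2,interpolation=cv2.INTER_CUBIC))
E
```

```text
t 12.78 pos [0.5121 0.4461 0.2144] jog [-0.1352  0.1041  0.0141] turn 0 w 1.0 F [ 0.3  0.  -0.5]
```

View pics/c5.png

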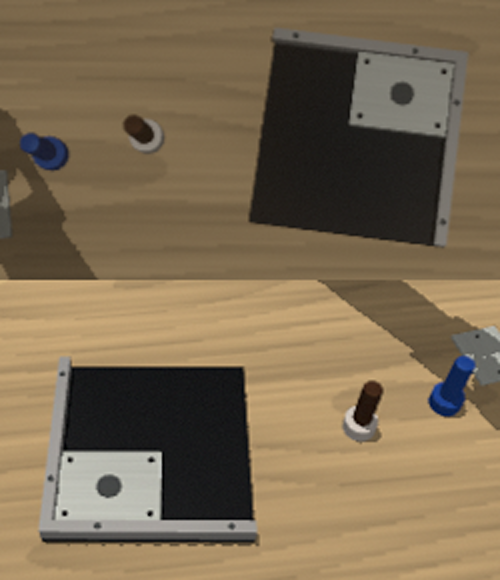

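Both views show the plate snug in the corner, and the white-footed tool upright on the bench at crop (145,135), off the jig. The arm is clear, so I'm handing in.

```bash
python3 -c "
from h import *
print(manip.job_done())"
```

```text
the job is handed in; nothing more can be done
None
```

The plate is in the jig's corner and the push tool stands upright on the bench, so I handed the job in at about 12.8 s of the 54 s allowed. No verdict was reported.

- **What I did:** I gripped the white-footed tool and lifted it off the bench. I then used its foot to push the plate to the jig's +y fence and along it to the +x fence. Afterwards I stood the tool on the bench at about (0.60, 0.29) m.
- **Plate:** with the tool still held against it, the plate measured about (50, 66) mm and 0° in the jig frame, against a home of (50, 65). The force at the end of the last push rose to about 6 N. In the final top and scene pictures it sat flat and square in the corner; I did not re-measure it there.
- **Tool:** the bench contact height (TCP z 0.052 m) matched the height at which I gripped it. In both final pictures it stood upright and off the jig. This was checked by eye, with no tilt measured.
- **Not re-checked:** the insulator lay outside my last picture crops. The arm never went near it. The blue look-alike was not touched either.
- **Disagreements:** the top and wrist cameras differed by up to 5 mm on the tool's starting position, and the jig corners fitted to about 3 mm. Both are well inside the tolerances. No check failed.

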